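# Open the isolator, then engage the interlocked gas selector

## Task

Put the bench gas block into service: turn the isolator handle counter-clockwise until its drum is felt to be firmly home against the stop post (the handle's own angle does not tell you). Then turn the selector handle clockwise until the pin on its bar sits fully home in the drum's slot, and let go. Use gentle force on stop and pin, and leave the other things where they stand.

Things in the scene. Friction and masses are not known exactly. Their poses are not given: they have to be found in the camera images.
- console: White gas block fixed to the bench, 220 x 340 x 50 mm (x, y, z). Origin: centre of its underside; x to the far face with brass unions, y left, z up. On its deck: isolator axis at (-20, -55) mm, selector axis at (-20, 55), gauge (48 mm across, top 80 mm above the bench) at (78, -135), loose dropper bottle near (75, 135).
- isolator_axis (a point): On the isolator's upright axis, 90 mm above the bench. Steel drum 90 mm across, top 72 mm up, one rim slot 16 mm wide, 12 deep, and a rim lug. Turn counter-clockwise from above: 1.0 to 1.4 rad to bring the lug to the stop post (home). Only there (within about 3 degrees) does the slot face the pin. Friction 0.2 N m; stays where left.
- isolator_grip (a point): In the isolator handle's upright black grip: 16 mm across, 45 tall, foot 82 and top 127 mm above the bench; point 15 mm below the top, 75 mm from its axis. Handle and drum turn as one, but it is clamped on at an angle that varies +-0.25 rad, so it does not tell the drum's angle. Drum home: it points to console -y, +-0.25 rad; at the start roughly to the robot.
- stop_post: Upright rubber-sleeved post fixed on the deck beside the drum, 14 mm across, 20 tall; origin: centre of its foot. The drum's lug, about 55 mm from the isolator axis, rests on it when home. It may carry 25 N at most: about 18 N at the isolator's grip, besides 2.7 N of friction there.
- selector_axis (a point): On the selector's upright axis, 90 mm above the bench. The selector is a straight steel bar, 74 to 82 mm above the bench, with a handle grip at one end and a pin at the other. Friction 0.2 N m (3 N at the grip); stays where left.
- selector_grip (a point): In the selector handle's upright black grip: 16 mm across, 45 tall, foot 82 and top 127 mm above the bench; the point is 15 mm below the top, 65 mm from the selector axis, at the other end from the pin.
- tongue: Steel pin 12 mm across, hanging 18 mm down from the bar's end, 103 mm from the selector axis; origin on its axis, 51 mm above the bench. Home: bottomed in the drum's slot, 39 mm from the isolator axis, holding the drum. Drum not home: it stops on the rim, 51 mm from that axis. It may press with 15 N at most (about 24 N at the selector's grip).
- selector (a joint): Selector angle, rad: 0 to 0.25 at the start, grows clockwise seen from above; the pin meets the rim of a wrongly set drum at about 0.68 and is home, bottomed in the slot, at 0.80.
- dropper_bottle: Bystander: loose small amber dropper bottle, 26 mm across, 55 mm high, on the console's deck; origin: centre of its underside. Leave it alone.
- reagent_bottle: Bystander: amber bottle, 52 mm across, 105 mm high, left of the console; origin: centre of its underside. Leave it alone.
- swab_jar: Bystander: glass jar with steel cap, 60 mm across, 80 mm high, beyond the console; origin: centre of its underside. Leave it alone.
- specimen_cup: Bystander: open white cup, 52 mm across, 50 mm high, left of the console; origin: centre of its underside. Leave it alone.
- slide_box: Bystander: grey box 95 x 85 x 34 mm, beyond the console; origin: centre of its underside. Leave it alone.
- stain_bottle: Bystander: white bottle 40 mm across, 75 mm high, left of the console; origin: centre of its underside. Leave it alone.
- tube_rack: Bystander: rack of blue-capped tubes, 70 x 190 x 100 mm, right of the console; origin: centre of its underside. Leave it alone.

How it is judged:
On the way:
1. the isolator drum has been brought firmly against its stop post (at least 2 N on the post) (contact force between stop_post and anything else above 2 N), for 0.1 s.
At the end, for the whole second after the job is handed in: The selector is home and at rest: its joint beyond 0.765 rad (home 0.80), its pin in the drum's slot within 43.5 mm of the isolator axis (bottomed: 39 mm), which holds the isolator in its home position; both handles released (value of joint selector above 0.765 rad and horizontal distance between tongue and isolator_axis below 0.0435 m and velocity of joint selector between -0.05 and 0.05 rad/s); the robot touches nothing.
It fails at once if more than 25 N on the stop post (contact force between stop_post and anything else above 25 N).
It fails at once if the selector's pin pressed on anything with more than 15 N (contact force between tongue and anything else above 15 N).
It fails at once if a bystander shifted by more than 30 mm (distance of any of dropper_bottle, reagent_bottle, swab_jar, specimen_cup, slide_box, stain_bottle, tube_rack from where it was at the start of the episode above 0.03 m).
It also fails if it takes over 70 s, if anything falls off the work surface, if the arm or the gripper's body presses on something with over 40 N, if the wrist force passes 120 N, or if a joint passes its speed limit or range.

## Robot

A 6-joint arm with a two-finger parallel gripper is mounted at the origin on the work surface. World frame = base frame: x ahead of the robot, y to its left, z up, the work surface at z = 0. Lengths are in m, angles in rad, forces in N, time in s.
With the tool pointing down it reaches from about 0.3 to 0.875 m from the base axis. Payload 6.4 kg.
Tool frame: the origin (TCP) lies at the very end of the fingers, on their centre line; the grasp point (between the pads) lies 19 mm behind it; z points along the fingers, y is the line along which they close (so a half turn about z gives the same grasp; the last joint's range is limited). The gripper opens to 85 mm and grips with 20 to 120 N. Pads are 22 mm wide; open, the fingers measure 114 mm over their backs; the gripper's body (76 mm by 85 mm) begins 54 mm behind the grasp point. The pads swing forward as they close: fully open they stand 13 mm farther back than shut.
Start: joints at [-1.335, 0.181, 1.607, -0, 1.354, -0.206], TCP at [0.246, -0.52, 0.231] pointing down, gripper open.
Joint ranges: [-2.99, 2.99], [-0.89, 2.07], [0.3, 2.58], [-1.14, 4.28], [0, 2.63], [-3.12, 3.12]. Speed limits (rad/s): [2.57, 2.57, 3.01, 3.14, 3.14, 3.14].

## Interface

Orientations are given as a unit quaternion [w, x, y, z].
In Python, from bench import get_obs, optics, workorder gives the robot as it stands.
- The arm moves only by the shell command python3 -m jog 'ROWS'. ROWS is one flat JSON list of numbers that holds 1 to 10 rows one after another, with no inner brackets; each row has 7 numbers: dx, dy, dz in fractions of the full range, 1 being 0.8 m, then a rotation vector rx, ry, rz in parts of the range, where 1.0 means 120 degrees, then the opening from 0.0 (shut) to 1.0 (fully open); each row is the pose to reach, as a shift and turn from the pose commanded when the command began, along the tool's axes at that moment; what a row does not reach only later rows make up. A row lasts 1/8 s, in which the tool goes at most 0.0625 m and 0.188 rad, less where a joint would pass 70% of its speed; a pose out of reach is approached as far as the arm can. The fingers move at their own pace and stop on an object; the grip force is fixed at half the most. Time passes only in rows, so rows that do not move let the fingers close. It prints the time, the measured TCP pose, the force, the opening and the grip force at its end. No shift or turn number may pass 1 either way. Input that does not fit is refused with a message, and nothing moves.
- get_obs(): the state, without advancing time (a new reading comes with each control period).
- optics.camera(name): name is "scene" or "top" or "wrist"; returns (picture, depth): 480x640x3 uint8, blue, green, red; 480x640 float32, m along the optical axis (not along the pixel's ray), 0 where there is no reading.
- optics.camera_params(name): a dict with "fovy" (degrees; the focal length in pixels is half the picture's height over the tangent of half this angle, whatever the lens; pixels are square), "cx", "cy" (the principal point, pixels), "view" (4x4, takes a point from world to camera coordinates). Camera axes: x right, y up, looking along -z (the intrinsics and any distortion apply to the point x, -y, -z); pixel columns grow to the right and rows downward; lengths in m; the calibration is good to about 2 mm. The wrist camera is an equidistant fisheye: a pixel r from the principal point sees the ray r / f radians off the axis. A picture is of the moment at which its call begins: read the wrist's pose just before it. camera_params takes no time and is no camera call; for the wrist camera it gives the pose at the moment of the call.
- workorder.hand_in(): hands the job in; it is judged then, once.
The state is a dict: "time_s": time; "q": joint angles; "dq": joint speeds; "joint_efforts": joint torques, N m; "eef_pos": TCP position; "eef_rot": TCP orientation; "wrist_force": force on the tool from outside, world axes, zero at the start; "torque": the same for the moment, N m; "opening": opening from 0.0 (shut) to 1.0 (fully open); "grasp_force": force on a finger pad.
Only numpy, scipy, OpenCV 4.12 (cv2) and the standard library are available. Lean on these libraries where they do the work, as an engineer would, in place of code of your own. Each camera call takes 0.05 s, during which the arm holds its last target. There are 200 camera calls.

## Working session

There is one attempt and no reset: what is moved stays moved. The work goes in short steps, Python scripts to look and compute and a shell command to move; the robot and the scene stay as the last step left them, time stands still between calls to the robot, and variables do not carry over. Pictures are saved under pics/ and viewed, at most 10 in all, crops included, and the job is handed in when it is done.

```bash
mkdir -p pics; ls; python3 - <<'E'
from bench import get_obs, optics
import cv2, numpy as np
o=get_obs(); print({k:np.round(v,3).tolist() for k,v in o.items()})
for n in ("top","scene"):
    p,d=optics.camera(n); cv2.imwrite(f"pics/{n}0.png",p); np.save(f"pics/{n}0d.npy",d)
    c=optics.camera_params(n); print(n,c)
E
```

```text
pics
{'time_s': 0.0, 'q': [-1.335, 0.182, 1.608, -0.0, 1.354, -0.206], 'dq': [0.0, -0.001, 0.001, 0.002, 0.0, 0.001], 'joint_efforts': [0.0, -44.487, -35.134, -0.0, 0.009, 0.0], 'eef_pos': [0.246, -0.519, 0.23], 'eef_rot': [-0.001, 0.976, 0.219, -0.0], 'wrist_force': [-0.307, 0.284, 0.182], 'torque': [0.016, 0.005, -0.013], 'grasp_force': 0.0, 'opening': 1.001}
top {'fovy': 55.11117803595904, 'cx': 306.40985799676673, 'cy': 236.18606522464398, 'view': array([[-0.01989249, -0.99973257, -0.01179297,  0.01519855],
       [ 0.99641702, -0.02079357,  0.08198015, -0.65360885],
       [-0.08220345, -0.01011993,  0.99656419, -1.00893129],
       [ 0.        ,  0.        ,  0.        ,  1.        ]])}
scene {'fovy': 48.52597027240813, 'cx': 318.79134897887025, 'cy': 241.5380629337206, 'view': array([[-0.45304549,  0.89123969,  0.02101432,  0.26939696],
       [-0.64454937, -0.3437476 ,  0.68293022,  0.37292206],
       [ 0.61587814,  0.29585369,  0.73018128, -1.5002235 ],
       [ 0.        ,  0.        ,  0.        ,  1.        ]])}
```

View pics/top0.png

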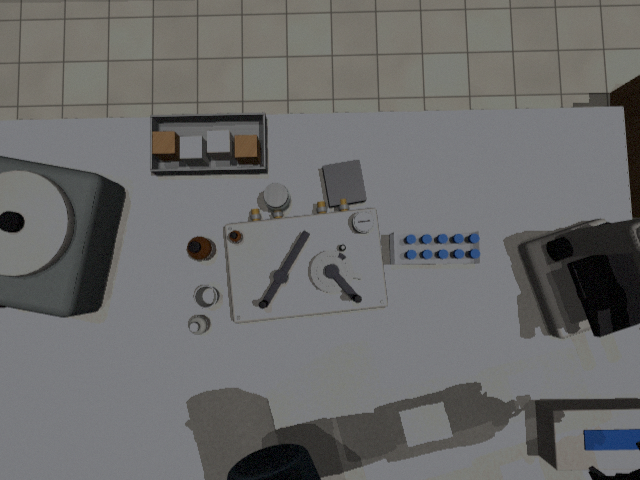

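View pics/scene0.png

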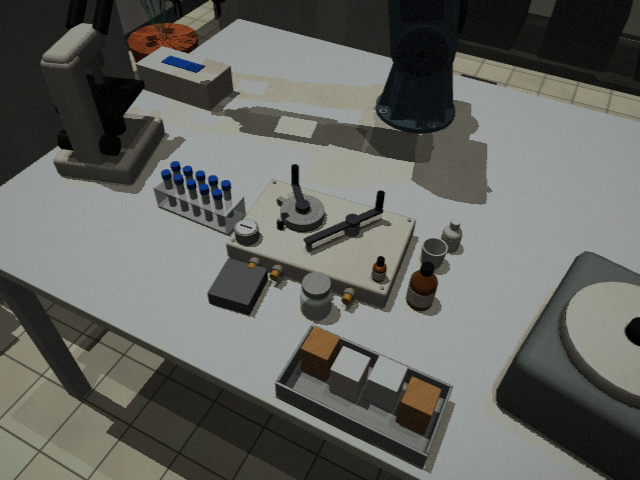

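The top view shows the console with corners near (226,225), (378,208), (386,306) and (235,321). The isolator hub is near (331,271) with its grip near (357,299), and the stop post is near (342,247). The selector hub is near (280,275), with its grip near (264,303) and the pin end near (305,235).

```bash
cat > h.py <<'E'
import numpy as np, cv2, json
from bench import get_obs, optics
from scipy.spatial.transform import Rotation as R
def ray(c,u,v):
    f=240/np.tan(np.radians(c["fovy"])/2); V=c["view"]
    d=V[:3,:3].T@np.array([(u-c["cx"])/f,-(v-c["cy"])/f,-1]); o=-V[:3,:3].T@V[:3,3]
    return o,d
def onz(c,u,v,z):
    o,d=ray(c,u,v); return (o+d*(z-o[2])/d[2])[:2]
def proj(c,p):
    f=240/np.tan(np.radians(c["fovy"])/2); q=c["view"][:3,:3]@np.asarray(p)+c["view"][:3,3]
    return np.array([c["cx"]+f*q[0]/-q[2], c["cy"]-f*q[1]/-q[2]])
def st():
    o=get_obs(); r=R.from_quat(np.roll(o["eef_rot"],-1)).as_matrix()
    return o,r
E
python3 - <<'E'
from h import *
c=optics.camera_params("top"); p=cv2.imread("pics/top0.png"); d=np.load("pics/top0d.npy")
# world height of every pixel
f=240/np.tan(np.radians(c["fovy"])/2); V=c["view"]
v,u=np.mgrid[:480,:640]; P=np.stack([(u-c["cx"])/f*d,-(v-c["cy"])/f*d,-d],-1)-V[:3,3]; W=P@V[:3,:3]
x0,y0,w,h=190,170,220,180
z=W[...,2]; roi=np.zeros(z.shape,bool); roi[195:330,215:392]=1
deck=(abs(z-.05)<.008)&roi
n,l,s,ce=cv2.connectedComponentsWithStats((roi&(z>.035)&(z<.14)).astype('uint8')); k=1+s[1:,4].argmax()
m=(l==k).astype('uint8'); m=cv2.morphologyEx(m,cv2.MORPH_OPEN,np.ones((15,15)))
r=cv2.minAreaRect(cv2.findContours(m,0,1)[0][0]); print("rect",r,[onz(c,*q,.05).round(4).tolist() for q in cv2.boxPoints(r)])
for lo,hi in((.112,.14),):
    n,l,s,ce=cv2.connectedComponentsWithStats((roi&(z>lo)&(z<hi)).astype('uint8'))
    for i in range(1,n): 
        if s[i,4]>8: print(s[i],ce[i],onz(c,*ce[i],.127).round(4),np.median(z[l==i]))
# stop post, pin end, hubs at rough pixels
for nme,q,zz in(("post",(342,247),.07),("pin",(305,235),.08),("isohub",(331,271),.085),("selhub",(280,275),.085)): print(nme,onz(c,*q,zz).round(4))
cv2.imwrite("pics/top0c.png",cv2.resize(cv2.convertScaleAbs(p[200:330,215:395],alpha=1.7),None,fx=4.4,fy=4.4,interpolation=2))
E
```

```text
rect ((376.5, 283.5), (19.0, 15.0), 90.0) [[0.5662, -0.1334], [0.5655, -0.166], [0.5244, -0.1647], [0.525, -0.1321]]
[353 295   9   8  54] [356.98148148 298.61111111] [ 0.5176 -0.0982] 0.12595747261452678
[259 301   8   8  53] [262.56603774 304.45283019] [0.5096 0.0918] 0.12641115020107915
post [ 0.6253 -0.0747]
pin [0.652  0.0043]
isohub [ 0.5742 -0.0491]
selhub [0.5679 0.0587]
```

View pics/top0c.png

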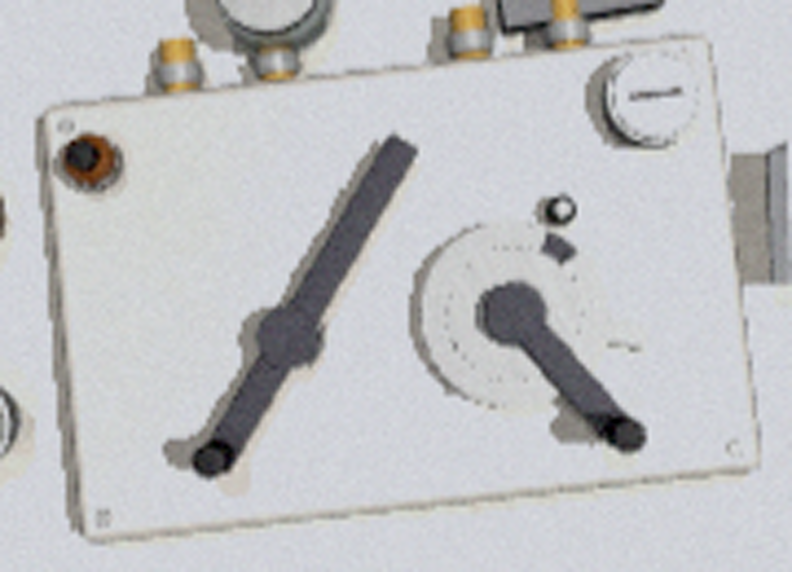

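The crop shows the isolator hub at about (513,313), its grip at (628,433), the slot patch at (558,248) and the stop post at (560,210). The selector hub is at about (288,337), with its grip at (213,458) and its far end at (402,145). My plan is to straddle each grip with partly open fingers and push tangentially while watching the force.

```bash
cat >> h.py <<'E'
ISO=np.array([.574,-.049]); SEL=np.array([.568,.0587])
def go(xyz,yaw_y):
    """tool-frame shift and z-turn to reach xyz with tool y at yaw_y (deg, mod 180), pointing down"""
    o,r=st(); d=r.T@(np.asarray(xyz)-o["eef_pos"])
    cur=np.degrees(np.arctan2(r[1,1],r[0,1])); a=(yaw_y-cur+90)%180-90
    y=np.radians(cur+a); t=np.array([[-np.sin(y),np.cos(y),0],[np.cos(y),np.sin(y),0],[0,0,-1]]).T
    t[:,0]=np.cross(t[:,1],t[:,2])
    print("shift",d.round(4),"rot",R.from_matrix(r.T@t).as_rotvec().round(4))
E
python3 - <<'E'
from h import *
g=np.array([.5176,-.0982]); v=g-ISO; print(np.linalg.norm(v),np.degrees(np.arctan2(v[1],v[0])))
go([*g,.231],np.degrees(np.arctan2(v[1],v[0]))+90)
go([*g,.098],np.degrees(np.arctan2(v[1],v[0]))+90)
c=optics.camera_params("top")
for q in((225,224),(377,208),(387,306),(235,322)): print(onz(c,*q,.05).round(4))
print(onz(c,392,264,.1),onz(c,402,254,.1))
E
```

```text
0.07484383742166084 -138.90049374238188
shift [ 0.4258 -0.2644  0.    ] rot [-0.0015 -0.0005 -0.2755]
shift [ 0.4258 -0.2642  0.133 ] rot [-0.0015 -0.0005 -0.2755]
[0.6827 0.1811]
[ 0.7111 -0.1555]
[ 0.4962 -0.1702]
[0.4681 0.1605]
[ 0.58606909 -0.17552535] [ 0.60641677 -0.19701629]
```

The manual's scale: shifts go in shares of 0.8 m and turns go in shares of 120 degrees. Converting my numbers, 0.426 m / 0.8 = 0.5325, -0.264 m / 0.8 = -0.33, -0.276 rad / 2.0944 = -0.1318.

```bash
python3 -m jog '[0.5325,-0.33,0,0,0,-0.1318,0.4,0.5325,-0.33,0,0,0,-0.1318,0.4,0.5325,-0.33,0,0,0,-0.1318,0.4,0.5325,-0.33,0,0,0,-0.1318,0.4,0.5325,-0.33,0,0,0,-0.1318,0.4,0.5325,-0.33,0,0,0,-0.1318,0.4,0.5325,-0.33,0,0,0,-0.1318,0.4,0.5325,-0.33,0,0,0,-0.1318,0.4,0.5325,-0.33,0,0,0,-0.1318,0.4,0.5325,-0.33,0,0,0,-0.1318,0.4]'
python3 - <<'E'
from h import *
p,d=optics.camera("wrist"); cv2.imwrite("pics/w1.png",p)
go([.5176,-.0982,.098],-48.9)
E
```

```text
time_s: 1.35
eef_pos: [0.5177, -0.0988, 0.2308]
eef_rot: [-0.0, 0.936, 0.352, -0.001]
wrist_force: [-0.3, 0.3, -0.5]
opening: 0.395
grasp_force: 0.0
shift [ 0.0011 -0.001   0.1329] rot [-0.0005  0.0008  0.0001]
```

View pics/w1.png

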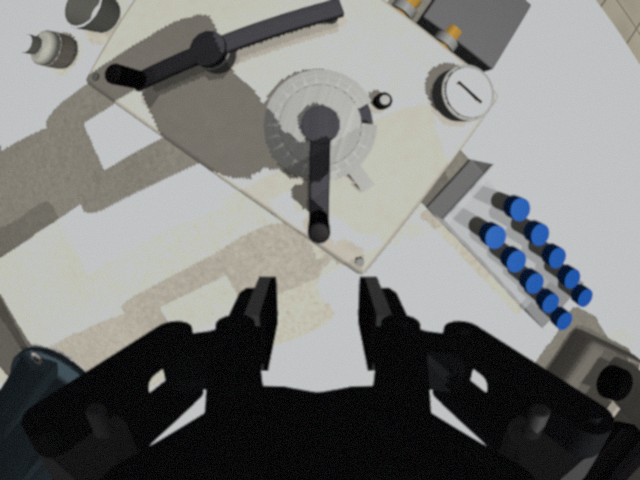

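The wrist view shows the isolator grip at (319,232), centred between the fingers (about 275 to 360). The lug is at (360,180) and the post at (382,100). Next I descend.

In the tool's units: 0.133 m / 0.8 = 0.1663, 0.1 m / 0.8 = 0.125.

```bash
python3 -m jog '[0,0,0.0625,0,0,0,0.4,0,0,0.125,0,0,0,0.4,0,0,0.1663,0,0,0,0.4,0,0,0.1663,0,0,0,0.4]'
python3 - <<'E'
from h import *
I=np.array([.574,-.0505])
for a in (-138.9,-128.9,-118.9,-108.9,-98.9,-88.9,-78.9,-68.9):
    t=np.radians(a); print(a); go([*(I+.075*np.array([np.cos(t),np.sin(t)])),.098],a+90)
E
```

```text
time_s: 1.9
eef_pos: [0.5152, -0.0997, 0.0957]
eef_rot: [-0.002, 0.937, 0.35, -0.002]
wrist_force: [0.3, -1.3, 0.3]
opening: 0.397
grasp_force: 0.0
-138.9
shift [ 0.0016  0.0016 -0.0023] rot [-0.0057  0.0029 -0.0024]
-128.9
shift [ 0.0028  0.0146 -0.0024] rot [-0.0059  0.0024 -0.1769]
-118.9
shift [ 0.0062  0.0272 -0.0025] rot [-0.0061  0.0019 -0.3515]
-108.9
shift [ 0.0118  0.039  -0.0025] rot [-0.0063  0.0013 -0.526 ]
-98.9
shift [ 0.0193  0.0497 -0.0026] rot [-0.0065  0.0008 -0.7005]
-88.9
shift [ 0.0285  0.0589 -0.0027] rot [-6.600e-03  2.000e-04 -8.751e-01]
-78.9
shift [ 0.0393  0.0664 -0.0028] rot [-6.7000e-03 -4.0000e-04 -1.0496e+00]
-68.9
shift [ 0.0511  0.0719 -0.0028] rot [-6.7000e-03 -1.0000e-03 -1.2241e+00]
```

In the tool's units: 0.039 m / 0.8 = 0.0488, 0.033 m / 0.8 = 0.0413, -0.526 rad / 2.0944 = -0.2511.

```bash
python3 -m jog '[0.0025,0.01,-0.0025,0,0,-0.042,0.4,0.0038,0.0183,-0.0025,0,0,-0.0845,0.4,0.005,0.0263,-0.0025,0,0,-0.1261,0.4,0.0075,0.0338,-0.0025,0,0,-0.1676,0.4,0.0113,0.0413,-0.0025,0,0,-0.2101,0.4,0.015,0.0488,-0.0025,0,0,-0.2511,0.4,0.015,0.0488,-0.0025,0,0,-0.2511,0.4]'
python3 - <<'E'
from h import *
o,r=st(); print(o["wrist_force"]@r)
I=np.array([.574,-.0505])
for a in (-103.9,-98.9,-93.9,-88.9,-83.9,-78.9,-73.9,-68.9):
    t=np.radians(a); print(a); go([*(I+.075*np.array([np.cos(t),np.sin(t)])),.098],a+90)
E
```

```text
time_s: 2.78
eef_pos: [0.5535, -0.1219, 0.1021]
eef_rot: [0.001, 0.813, 0.582, 0.0]
wrist_force: [-0.7, 0.2, -0.3]
opening: 0.397
grasp_force: 0.1
[-0.01277236 -0.73895466  0.28918934]
-103.9
shift [-0.0006  0.0028  0.0041] rot [ 0.0022  0.0005 -0.0865]
-98.9
shift [0.0003 0.0093 0.0041] rot [ 0.0022  0.0006 -0.1738]
-93.9
shift [0.0017 0.0157 0.0041] rot [ 0.0022  0.0007 -0.261 ]
-88.9
shift [0.0037 0.0219 0.0041] rot [ 0.0022  0.0008 -0.3483]
-83.9
shift [0.0062 0.028  0.0042] rot [ 0.0021  0.0009 -0.4356]
-78.9
shift [0.0092 0.0338 0.0042] rot [ 0.0021  0.001  -0.5228]
-73.9
shift [0.0127 0.0393 0.0042] rot [ 0.0021  0.0011 -0.6101]
-68.9
shift [0.0167 0.0445 0.0042] rot [ 0.002   0.0012 -0.6974]
```

In the tool's units: 0.0257 m / 0.8 = 0.0321, 0.013 m / 0.8 = 0.0163, -0.349 rad / 2.0944 = -0.1666.

```bash
python3 -m jog '[0.0004,0.0081,0.0013,0,0,-0.0415,0.4,0.0014,0.0163,0.0013,0,0,-0.0836,0.4,0.0031,0.0243,0.0013,0,0,-0.1251,0.4,0.0056,0.0321,0.0013,0,0,-0.1666,0.4,0.0056,0.0321,0.0013,0,0,-0.1666,0.4,0.0056,0.0321,0.0013,0,0,-0.1666,0.4]'
python3 - <<'E'
from h import *
o,r=st(); print(o["wrist_force"]@r)
p,d=optics.camera("top");cv2.imwrite("pics/top1.png",p); p=p[200:330,215:395]; cv2.imwrite("pics/top1c.png",cv2.resize(cv2.convertScaleAbs(p,alpha=1.7),None,fx=4.4,fy=4.4,interpolation=2))
E
```

```text
time_s: 3.52
eef_pos: [0.5789, -0.1251, 0.1001]
eef_rot: [0.001, 0.7, 0.714, 0.0]
wrist_force: [-0.6, -0.1, 0.4]
opening: 0.401
grasp_force: 0.0
[-0.10892244 -0.56199787 -0.38299942]
```

View pics/top1c.png

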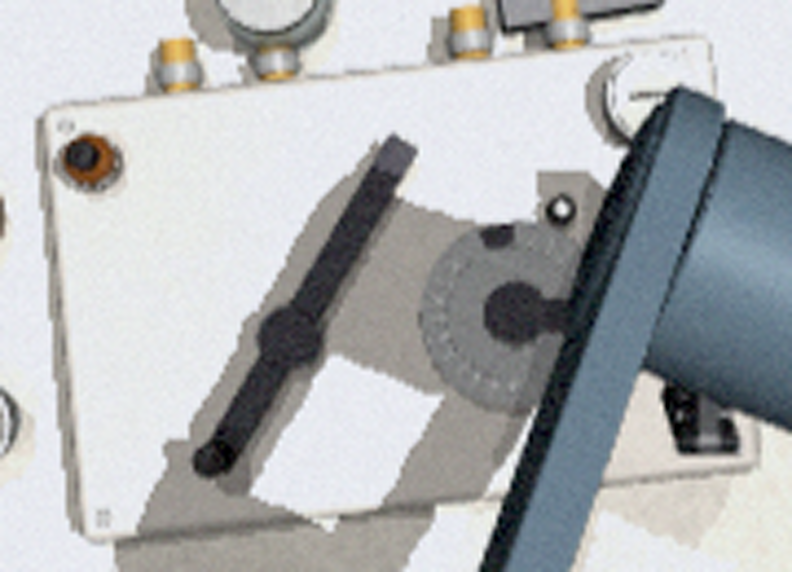

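The drum's slot has moved from (558,248) to (497,237) in the crop and needs about 13° more to reach home. I continue in small steps and watch the force.

In the tool's units: 0.0105 m / 0.8 = 0.0131, 0.0085 m / 0.8 = 0.0106, -0.14 rad / 2.0944 = -0.0668.

```bash
python3 -m jog '[0.0001,0.0038,0,0,0,-0.0191,0.4,0.0003,0.0075,0,0,0,-0.0382,0.4,0.0006,0.0106,0,0,0,-0.0549,0.4,0.0009,0.0131,0,0,0,-0.0668,0.4,0.0009,0.0131,0,0,0,-0.0668,0.4]'
python3 -c "
from h import *
o,r=st(); print(o['wrist_force']@r,o['torque'])"
python3 -m jog '[0,0.0016,0,0,0,-0.0081,0.4,0,0.0033,0,0,0,-0.0167,0.4,0.0001,0.0033,0,0,0,-0.0167,0.4]'
python3 -c "
from h import *
o,r=st(); print(o['wrist_force']@r,o['torque'])"
```

```text
time_s: 4.2
eef_pos: [0.5892, -0.1237, 0.0993]
eef_rot: [0.0, 0.648, 0.762, 0.0]
wrist_force: [-1.1, -1.3, 1.4]
opening: 0.399
grasp_force: 0.9
[-1.07711418 -1.28171444 -1.4083838 ] [-0.07298877  0.30167398  0.04976856]
time_s: 4.58
eef_pos: [0.5918, -0.1231, 0.0993]
eef_rot: [0.0, 0.634, 0.773, 0.0]
wrist_force: [-1.7, -0.9, 2.1]
opening: 0.399
grasp_force: 1.0
[-0.58110031 -1.84528711 -2.13028798] [-0.12834549  0.27375403 -0.02774486]
```

In the tool's units: 0.0026 m / 0.8 = 0.0033, 0.0013 m / 0.8 = 0.0016, -0.035 rad / 2.0944 = -0.0167.

```bash
for i in 1; do python3 -m jog '[0,0.0016,0,0,0,-0.0081,0.4,0,0.0033,0,0,0,-0.0167,0.4,0.0001,0.0033,0,0,0,-0.0167,0.4]' | grep -E 'eef_pos|force'; done
python3 -c "
from h import *
o,r=st(); print(o['wrist_force']@r,o['torque'])"
python3 -m jog '[0,0.0016,0,0,0,-0.0081,0.4,0,0.0033,0,0,0,-0.0167,0.4,0.0001,0.0033,0,0,0,-0.0167,0.4]' | grep -E 'eef_pos|force'
python3 -c "
from h import *
o,r=st(); print(o['wrist_force']@r,o['torque'])"
```

```text
eef_pos: [0.5943, -0.1225, 0.0993]
wrist_force: [-1.3, -0.5, 1.2]
grasp_force: 1.0
[-0.18969742 -1.39634633 -1.24745451] [-0.10624946  0.34968547 -0.04326033]
eef_pos: [0.5968, -0.1217, 0.0993]
wrist_force: [-1.6, -0.6, 0.8]
grasp_force: 1.0
[-0.14852242 -1.70035178 -0.76858014] [-0.06870619  0.31465122  0.00828036]
```

In the tool's units: 0.0026 m / 0.8 = 0.0033, 0.0013 m / 0.8 = 0.0016, -0.035 rad / 2.0944 = -0.0167.

```bash
python3 -m jog '[0,0.0016,0,0,0,-0.0081,0.4,0.0001,0.0033,0,0,0,-0.0167,0.4,0.0001,0.0033,0,0,0,-0.0167,0.4]' | grep -E 'eef_pos|force'
python3 -c "
from h import *
o,r=st(); print(o['wrist_force']@r,o['torque'])"
python3 -m jog '[0,0.0016,0,0,0,-0.0081,0.4,0.0001,0.0033,0,0,0,-0.0167,0.4,0.0001,0.0033,0,0,0,-0.0167,0.4]' | grep -E 'eef_pos|force'
python3 -c "
from h import *
o,r=st(); print(o['wrist_force']@r,o['torque'])"
```

```text
eef_pos: [0.5987, -0.121, 0.0992]
wrist_force: [-5.1, -1.0, 2.5]
grasp_force: 2.5
[ 0.55089493 -5.14805628 -2.45842727] [-0.0442666   0.79362159 -0.06959408]
eef_pos: [0.5991, -0.1204, 0.099]
wrist_force: [-13.5, -2.2, 7.2]
grasp_force: 6.7
[  2.46441205 -13.50787632  -7.14555929] [-0.3874136   2.22220207 -0.0972016 ]
```

The force rose from 1.7 to 13.5 N while the tool hardly moved, so the drum is on the stop. I hold briefly, back off to the centre and lift.

In the tool's units: -0.11 m / 0.8 = -0.1375, -0.06 m / 0.8 = -0.075.

```bash
python3 -m jog '[0,0,0,0,0,0,0.4,0,-0.005,0,0,0,0,0.4,0,-0.0113,0,0,0,0,0.4,0,-0.0113,0,0,0,0,0.4,0,-0.0113,-0.075,0,0,0,0.4,0,-0.0113,-0.1375,0,0,0,0.4,0,-0.0113,-0.1375,0,0,0,0.4]'
python3 - <<'E'
from h import *
g=np.array([.5096,.0918]);v=g-SEL; a=np.degrees(np.arctan2(v[1],v[0])); print(a,np.linalg.norm(v)); go([*g,.205],a-90); 
E
```

```text
time_s: 6.95
eef_pos: [0.5964, -0.1241, 0.2151]
eef_rot: [0.005, 0.578, 0.816, 0.001]
wrist_force: [1.1, -0.2, 1.0]
opening: 0.399
grasp_force: 0.0
150.45626713955446 0.06712801203670482
shift [ 0.2326 -0.0106  0.0084] rot [ 0.0054  0.0098 -0.7178]
```

In the tool's units: 0.233 m / 0.8 = 0.2913, -0.011 m / 0.8 = -0.0138, -0.718 rad / 2.0944 = -0.3428.

```bash
python3 -m jog '[0.2913,-0.0138,0,0,0,-0.3428,0.4,0.2913,-0.0138,0,0,0,-0.3428,0.4,0.2913,-0.0138,0,0,0,-0.3428,0.4,0.2913,-0.0138,0,0,0,-0.3428,0.4,0.2913,-0.0138,0,0,0,-0.3428,0.4,0.2913,-0.0138,0,0,0,-0.3428,0.4,0.2913,-0.0138,0,0,0,-0.3428,0.4]'
python3 - <<'E'
from h import *
go([.5096,.0918,.1],60.5)
p,d=optics.camera("wrist"); cv2.imwrite("pics/w2.png",p)
E
```

```text
time_s: 7.82
eef_pos: [0.5061, 0.0921, 0.209]
eef_rot: [-0.0, 0.256, 0.967, -0.0]
wrist_force: [-0.4, -0.4, -0.1]
opening: 0.403
grasp_force: 0.0
shift [-0.0032  0.0015  0.109 ] rot [-0.0003 -0.0002 -0.0032]
```

View pics/w2.png

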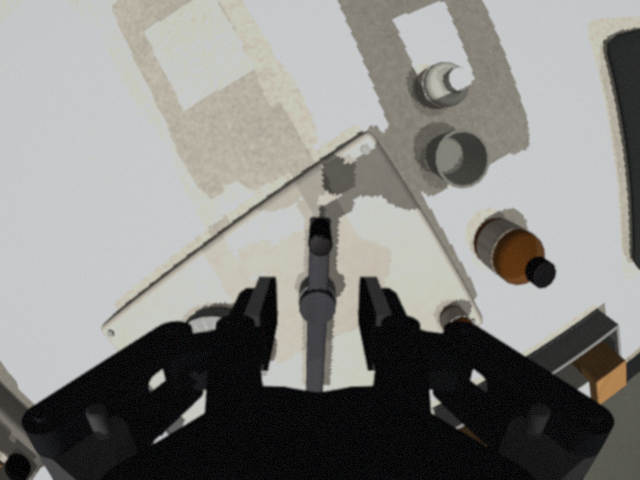

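The wrist view shows the selector grip at (320,240), centred between the fingers. The selector hub is at (317,300). Next I descend.

In the tool's units: 0.109 m / 0.8 = 0.1363, 0.05 m / 0.8 = 0.0625.

```bash
python3 -m jog '[-0.0025,0.0013,0.0625,0,0,0,0.4,-0.0038,0.0019,0.1363,0,0,0,0.4,-0.0038,0.0019,0.1363,0,0,0,0.4,-0.0038,0.0019,0.1363,0,0,0,0.4,-0.0038,0.0019,0.1363,0,0,0,0.4]'
python3 - <<'E'
from h import *
S=np.array([.5665,.058]); o,r=st(); print(o["wrist_force"]@r)
for a in (150.5,140.5,135.5,130.5,125.5,120.5,110.5):
    t=np.radians(a); print(a); go([*(S+.065*np.array([np.cos(t),np.sin(t)])),.1],a-90)
E
```

```text
time_s: 8.5
eef_pos: [0.5113, 0.0927, 0.1032]
eef_rot: [0.002, 0.255, 0.967, 0.001]
wrist_force: [0.5, 0.4, 0.5]
opening: 0.4
grasp_force: 0.0
[-0.21934691  0.5444892  -0.51862268]
150.5
shift [-0.0002 -0.003   0.0032] rot [ 0.0022  0.0045 -0.0013]
140.5
shift [-0.0011  0.0083  0.0032] rot [0.0026 0.0043 0.1732]
135.5
shift [-0.0024  0.0138  0.0032] rot [0.0028 0.0042 0.2605]
130.5
shift [-0.0041  0.0192  0.0032] rot [0.003  0.0041 0.3478]
125.5
shift [-0.0062  0.0244  0.0033] rot [0.0032 0.0039 0.435 ]
120.5
shift [-0.0088  0.0295  0.0033] rot [0.0034 0.0038 0.5223]
110.5
shift [-0.0153  0.0388  0.0033] rot [0.0037 0.0035 0.6968]
```

In the tool's units: 0.0235 m / 0.8 = 0.0294, 0.021 m / 0.8 = 0.0263, 0.4 rad / 2.0944 = 0.191.

```bash
python3 -m jog '[-0.0004,0.0063,0.0025,0,0,0.0415,0.4,-0.0013,0.0125,0.0025,0,0,0.0836,0.4,-0.0025,0.0194,0.0025,0,0,0.1251,0.4,-0.005,0.0263,0.0025,0,0,0.1671,0.4,-0.0063,0.0294,0.0025,0,0,0.191,0.4,-0.0063,0.0294,0.0025,0,0,0.191,0.4,-0.0063,0.0294,0.0025,0,0,0.191,0.4]'
python3 - <<'E'
from h import *
o,r=st(); print(o["wrist_force"]@r, o["torque"])
p,d=optics.camera("top"); p=p[200:330,215:395]; cv2.imwrite("pics/top2c.png",cv2.resize(cv2.convertScaleAbs(p,alpha=1.7),None,fx=4.4,fy=4.4,interpolation=2))
E
```

```text
time_s: 9.38
eef_pos: [0.5257, 0.1112, 0.0995]
eef_rot: [0.001, 0.442, 0.897, 0.001]
wrist_force: [-0.0, -0.0, -0.3]
opening: 0.402
grasp_force: 0.0
[-0.02897048 -0.03726456  0.26462884] [-0.00654113 -0.02320685 -0.00450217]
```

View pics/top2c.png

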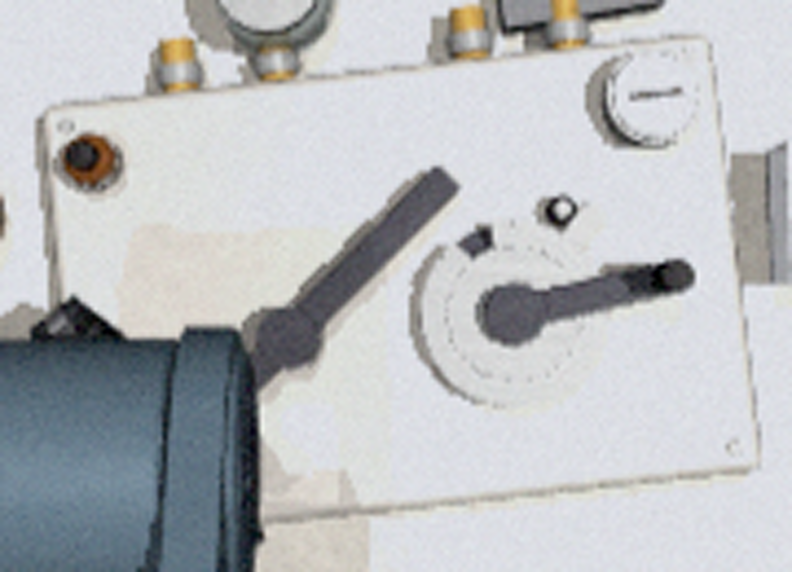

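The drum slot is now at (475,243) in the crop, facing the pin path. The bar end is at (440,183), so it has swung about 14°. I continue gently.

In the tool's units: 0.009 m / 0.8 = 0.0113, 0.006 m / 0.8 = 0.0075, 0.138 rad / 2.0944 = 0.0659.

```bash
cat > f.sh <<'E'
python3 -c "
from h import *
o,r=st(); print((o['wrist_force']@r).round(2),o['torque'].round(3),np.degrees(np.arctan2(r[1,1],r[0,1])).round(1))"
E
python3 -m jog '[0,0.0038,0,0,0,0.022,0.4,-0.0004,0.0075,0,0,0,0.0439,0.4,-0.0008,0.0113,0,0,0,0.0659,0.4,-0.0008,0.0113,0,0,0,0.0659,0.4]' | grep -E 'eef_pos|force'; sh f.sh
python3 -m jog '[0,0.0019,0,0,0,0.011,0.4,-0.0001,0.0038,0,0,0,0.022,0.4,-0.0001,0.0038,0,0,0,0.022,0.4]' | grep -E 'eef_pos|force'; sh f.sh
```

```text
eef_pos: [0.5324, 0.116, 0.0985]
wrist_force: [-1.7, -1.1, 1.8]
grasp_force: 0.8
[-0.15 -2.05 -1.78] [-0.136  0.192  0.046] 29.7
eef_pos: [0.5351, 0.1175, 0.0983]
wrist_force: [-1.4, -2.1, 1.8]
grasp_force: 1.2
[-1.19 -2.19 -1.84] [-0.17   0.399 -0.016] 27.0
```

In the tool's units: 0.002 m / 0.8 = 0.0025, 0.001 m / 0.8 = 0.0013, 0.031 rad / 2.0944 = 0.0148.

```bash
python3 -m jog '[0,0.0013,0,0,0,0.0076,0.4,0,0.0025,0,0,0,0.0148,0.4,0,0.0025,0,0,0,0.0148,0.4]' | grep -E 'eef_pos|force'; sh f.sh
python3 -m jog '[0,0.0013,0,0,0,0.0076,0.4,0,0.0025,0,0,0,0.0148,0.4,0,0.0025,0,0,0,0.0148,0.4]' | grep -E 'eef_pos|force'; sh f.sh
```

```text
eef_pos: [0.537, 0.1184, 0.0983]
wrist_force: [-1.6, -1.5, 1.7]
grasp_force: 1.2
[-0.68 -2.09 -1.75] [-0.239  0.34   0.053] 25.2
eef_pos: [0.5388, 0.1193, 0.0983]
wrist_force: [-2.0, -2.1, 1.2]
grasp_force: 1.2
[-1.13 -2.64 -1.24] [-0.239  0.311 -0.037] 23.4
```

In the tool's units: 0.002 m / 0.8 = 0.0025, 0.001 m / 0.8 = 0.0013, 0.031 rad / 2.0944 = 0.0148.

```bash
python3 -m jog '[0,0.0013,0,0,0,0.0076,0.4,0,0.0025,0,0,0,0.0148,0.4,0,0.0025,0,0,0,0.0148,0.4]' | grep -E 'eef_pos|force'; sh f.sh
python3 -m jog '[0,0.0013,0,0,0,0.0076,0.4,0,0.0025,0,0,0,0.0148,0.4,0,0.0025,0,0,0,0.0148,0.4]' | grep -E 'eef_pos|force'; sh f.sh
```

```text
eef_pos: [0.5406, 0.12, 0.0982]
wrist_force: [-2.4, -1.6, 1.3]
grasp_force: 1.1
[-0.61 -2.87 -1.28] [-0.269  0.265  0.052] 21.6
eef_pos: [0.5425, 0.1207, 0.0983]
wrist_force: [-2.1, -2.3, 0.1]
grasp_force: 1.1
[-1.43 -2.73 -0.14] [-0.35   0.229  0.017] 19.9
```

In the tool's units: 0.0015 m / 0.8 = 0.0019, 0.001 m / 0.8 = 0.0013, 0.023 rad / 2.0944 = 0.011.

```bash
python3 -m jog '[0,0.0013,0,0,0,0.0076,0.4,0,0.0019,0,0,0,0.011,0.4,0,0.0019,0,0,0,0.011,0.4]' | grep -E 'eef_pos|force'; sh f.sh
python3 -m jog '[0,0.0013,0,0,0,0.0076,0.4,0,0.0019,0,0,0,0.011,0.4,0,0.0019,0,0,0,0.011,0.4]' | grep -E 'eef_pos|force'; sh f.sh
```

```text
eef_pos: [0.5438, 0.1213, 0.0982]
wrist_force: [-1.3, -2.6, -0.2]
grasp_force: 1.1
[-2.06 -2.02  0.21] [-0.34   0.249  0.054] 18.6
eef_pos: [0.5446, 0.1214, 0.0982]
wrist_force: [-4.5, -4.7, 2.7]
grasp_force: 2.6
[-3.11 -5.7  -2.67] [-0.667  0.7   -0.016] 17.2
```

In the tool's units: 0.001 m / 0.8 = 0.0013.

```bash
python3 -m jog '[0,0.0013,0,0,0,0,0.4,0,0.0013,0,0,0,0,0.4]' | grep -E 'eef_pos|force'; sh f.sh
python3 -m jog '[0,-0.005,0,0,0,0,0.4,0,-0.0106,0,0,0,0,0.4,0,-0.0106,0,0,0,0,0.4,0,-0.0106,-0.075,0,0,0,0.4,0,-0.0106,-0.1375,0,0,0,0.4,-0.15,-0.0106,-0.1375,0,0,0,0.4,-0.15,-0.0106,-0.1375,0,0,0,0.4,-0.15,-0.0106,-0.1375,0,0,0,0.4,-0.15,-0.0106,-0.1375,0,0,0,0.4]'
python3 - <<'E'
from h import *
p,d=optics.camera("top"); p=p[200:330,215:395]; cv2.imwrite("pics/top3c.png",cv2.resize(cv2.convertScaleAbs(p,alpha=1.7),None,fx=4.4,fy=4.4,interpolation=2))
E
```

```text
eef_pos: [0.5448, 0.1214, 0.0981]
wrist_force: [-7.6, -5.5, 4.3]
grasp_force: 4.4
[-3.   -8.92 -4.29] [-0.901  1.241  0.005] 17.2
time_s: 13.92
eef_pos: [0.5734, 0.0052, 0.208]
eef_rot: [-0.0, 0.593, 0.805, 0.0]
wrist_force: [0.3, 0.6, 0.6]
opening: 0.401
grasp_force: 0.0
```

View pics/top3c.png

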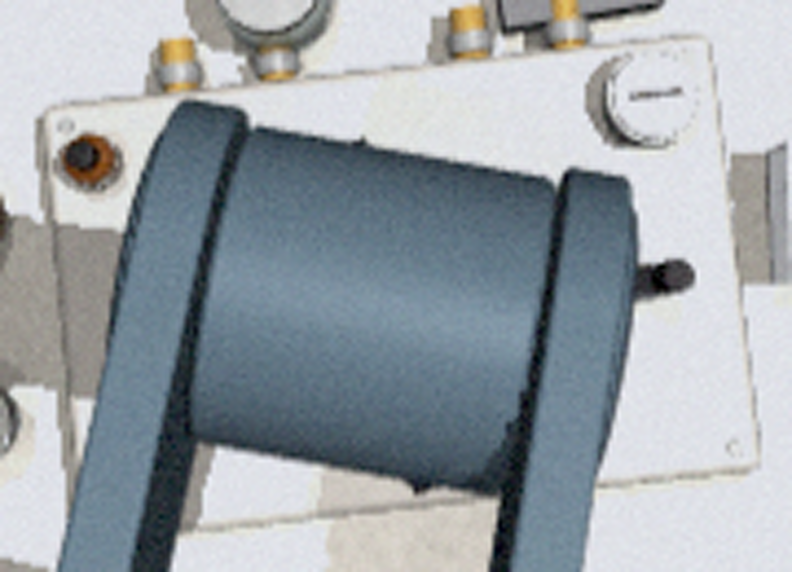

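The arm hides the selector, so I pull it back towards the base and look again.

In the tool's units: -0.2 m / 0.8 = -0.25, -0.06 m / 0.8 = -0.075.

```bash
python3 -m jog '[-0.0625,-0.25,-0.075,0,0,0,0.4,-0.0625,-0.25,-0.075,0,0,0,0.4,-0.0625,-0.25,-0.075,0,0,0,0.4,-0.0625,-0.25,-0.075,0,0,0,0.4,-0.0625,-0.25,-0.075,0,0,0,0.4,-0.0625,-0.25,-0.075,0,0,0,0.4]'
python3 - <<'E'
from h import *
p,d=optics.camera("top"); c=optics.camera_params("top")
f=240/np.tan(np.radians(c["fovy"])/2); V=c["view"]
v,u=np.mgrid[:480,:640]; z=((np.stack([(u-c["cx"])/f*d,-(v-c["cy"])/f*d,-d],-1)-V[:3,3])@V[:3,:3])[...,2]
m=np.zeros(z.shape,bool); m[195:330,215:392]=1; m&=(z>.112)&(z<.14)
n,l,s,ce=cv2.connectedComponentsWithStats(m.astype('uint8'))
for i in range(1,n):
    if s[i,4]>8:
        g=onz(c,*ce[i],.127); print(s[i,4],g.round(4),[np.degrees(np.arctan2(*(g-q)[::-1])).round(1) for q in(ISO,SEL,np.array([.5665,.058]))])
p=p[200:330,215:395]; cv2.imwrite("pics/top4c.png",cv2.resize(cv2.convertScaleAbs(p,alpha=1.7),None,fx=4.4,fy=4.4,interpolation=2))
E
```

```text
time_s: 14.72
eef_pos: [0.398, -0.1012, 0.2682]
eef_rot: [0.0, 0.593, 0.805, 0.0]
wrist_force: [-0.2, 0.5, -0.6]
opening: 0.399
grasp_force: 0.0
53 [ 0.5895 -0.1234] [np.float64(-78.3), np.float64(-83.3), np.float64(-82.8)]
54 [0.5365 0.116 ] [np.float64(102.8), np.float64(118.8), np.float64(117.4)]
```

View pics/top4c.png

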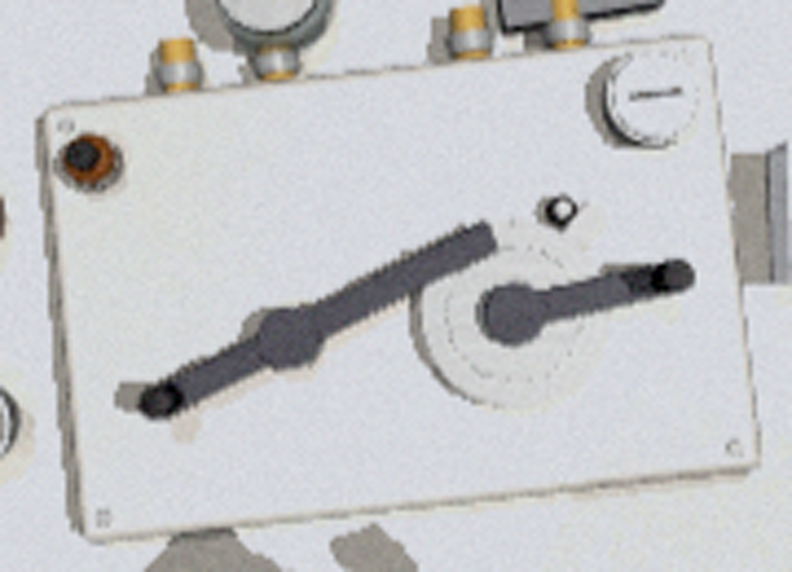

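The picture shows the pin end at (490,237) over the drum, at the slot position. The bar lies about 20.5° off the hub-to-hub line, against 20.8° expected at home. I do a quick numeric check of this before handing in.

```bash
python3 - <<'E'
from h import *
c=optics.camera_params("top")
P=[optics.camera("top")[0].astype(float) for _ in range(4)]; p=np.mean(P,0).max(2)
p0=cv2.imread("pics/top0.png").astype(float).max(2)
def bar(im):
    m=(im<75).astype('uint8'); m[:, :215]=0; m[:,392:]=0; m[:215]=0; m[325:]=0
    n,l,s,ce=cv2.connectedComponentsWithStats(m); k=l[275,280]; k2=l[271,331]
    ys,xs=np.where(l==k); W=np.array([onz(c,x,y,.082) for x,y in zip(xs,ys)])
    s_=W[np.linalg.norm(W-SEL,axis=1)<.09]  # pin-side + grip side
    s_=W[((W-SEL)[:,0]>0.012)&(np.linalg.norm(W-SEL,axis=1)>.018)]
    vx,vy,x0,y0=cv2.fitLine(s_.astype('float32'),2,0,.01,.01).ravel()
    return np.degrees(np.arctan(vy/vx)), len(s_), (x0,y0), s_[np.argmax(np.linalg.norm(s_-SEL,axis=1))]
print(bar(p0)); print(bar(p)); print("axes line",np.degrees(np.arctan2(*(SEL-ISO)[::-1])))
E
```

```text
(np.float32(-31.826166), 347, (np.float32(0.6205623), np.float32(0.025293626)), array([ 6.58173364e-01, -1.20315995e-04]))
(np.float32(-67.50432), 300, (np.float32(0.5967557), np.float32(-0.0039691334)), array([ 0.61466162, -0.03963336]))
axes line 93.1886693329248
```

```bash
python3 -c "
from bench import workorder; print(workorder.hand_in())"
```

```text
the job is handed in; nothing more can be done
None
```

I brought the isolator drum firmly against its stop post, about 13.5 N at the grip. I then turned the selector until its pin bottomed in the slot, about 9 N at the grip, let go of both handles and handed the job in; the hand-in gave no verdict, but the last top view shows the bar at its home angle.

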